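# Put the check weight away and zero the portion scale

### The arm

A 7-joint arm with a two-finger parallel gripper is mounted at the origin on the work surface. World frame = base frame: x ahead of the robot, y to its left, z up, the work surface at z = 0. Lengths are in mm, angles in rad, forces in N, time in s.
With the tool pointing down it reaches from about 400 to 875 mm from the base axis. Payload 4.4 kg.
Tool frame: the origin (TCP) lies at the very end of the fingers, on their centre line; the grasp point (between the pads) lies 19 mm behind it; z points along the fingers, y is the line along which they close (so a half turn about z gives the same grasp; the last joint's range is limited). The gripper opens to 85 mm and grips with 20 to 120 N. Pads are 22 mm wide; open, the fingers measure 114 mm over their backs; the gripper's body (76 mm by 85 mm) begins 54 mm behind the grasp point. The pads swing forward as they close: fully open they stand 13 mm farther back than shut.
Start: joints at [1.066, 0.628, 0.038, 1.517, -0.027, 0.996, -0.02], TCP at [276.183, -588.422, 231.313] pointing down, gripper open.
Joint ranges: [-3.06, 3.06], [-0.37, 2.12], [-1.25, 1.32], [0.18, 2.47], [-1.1, 4.24], [0.23, 1.98], [-2.94, 2.94]. Speed limits (rad/s): [2.57, 2.57, 3.14, 3.14, 3.14, 3.14, 3.14].

### API

Orientations are given as [roll, pitch, yaw] about the fixed x, y, z axes, in that order (R = Rz(yaw) Ry(pitch) Rx(roll)).
In Python, from workcell import * gives the robot as it stands.
- The arm moves only by the tool apply_moves, never from a script. Its argument "series" is one flat list of numbers, 7 for each row, row after row: the shift along the tool's x, y, z in mm, then the turn, a rotation vector about the tool's x, y, z in rad, then the closure, from -1 (fully open) to 1 (shut), so that 0 is half open. A call has exactly 10 rows; each row is the pose to reach, as a shift and turn from the pose commanded when the call began, along the tool's axes at that moment; what a row does not reach only later rows make up. A row lasts 1/10 s, in which the tool goes at most 50 mm and 8.59 degrees, less where a joint would pass 70% of its speed; a pose out of reach is approached as far as the arm can. A call with a gripper value outside its range is refused whole. The fingers move at their own pace and stop on an object; "newtons" is the grip in N (left out, the last holds). Time passes only in rows, so rows that repeat a pose let the fingers close, or fill a call up. It gives the time, the measured TCP pose, the force, the opening and the grip force at its end, in the units of the state.
- get_state(): the state, without advancing time (a new reading comes with each control period).
- capture(name): name is "side" or "top"; returns a dict with "img" (384x512x3 uint8, red, green, blue), "intrinsics" (3x3 intrinsics, pixels), "xyz" and "attitude" of the camera in the world. Camera axes: x right, y down, z forward; pixel columns grow to the right and rows downward; lengths in mm; the calibration is good to about 2 mm. A picture is of the moment at which its call begins. There is no depth.
- finish_job(): hands the job in; it is judged then, once.
The state is a dict: "time_s": time; "joint_pos": joint angles; "dq": joint speeds; "effort": joint torques, N m; "tool_pos": TCP position; "orientation": TCP orientation; "contact_force": force on the tool from outside, world axes, zero at the start; "wrist_torque": the same for the moment, N m; "opening": opening from 0.0 (shut) to 1.0 (fully open); "gripper_force": force on a finger pad.
Only numpy, scipy, OpenCV 4.12 (cv2) and the standard library are available. Lean on these libraries where they do the work, as an engineer would, in place of code of your own. Each camera call takes 0.05 s, during which the arm holds its last target. There are 200 camera calls.

### The job

The portion scale has just been checked with the weight that stands on its pan. Lift that weight off and set it down gently, flat inside its own bay of the weight case - the bay whose label shows its outline, turned so that it fits - and let go; leave the other two weights on the blue board. Then, with the pan empty, zero the scale with its white two-stage key: press to the halfway stop, pause there for a second, then press fully down and release it.

Things in the scene. Friction and masses are not known exactly. Their poses are not given: they have to be found in the camera images.
- round_weight (a point): Loose plain-steel scale weight with a small round knob on top (knob 22 mm across, 11 mm tall, on a 14 mm neck); the body below is 44 mm tall, the whole 60 mm. Body a cylinder 30 mm across, 0.2 to 0.3 kg. This point is on its axis, half-way up (30 mm above its underside); z up. It stands either on the scale's pan or on the blue board.
- square_weight (a point): Loose plain-steel scale weight with a small round knob on top (knob 22 mm across, 11 mm tall, on a 14 mm neck); the body below is 44 mm tall, the whole 60 mm. Body 46 by 46 mm, sides along its x and y, 0.56 to 0.84 kg. This point is on its axis, half-way up (30 mm above its underside); z up. It stands either on the scale's pan or on the blue board.
- bar_weight (a point): Loose plain-steel scale weight with a small round knob on top (knob 22 mm across, 11 mm tall, on a 14 mm neck); the body below is 44 mm tall, the whole 60 mm. Body oblong, 26 mm along its x by 64 mm along its y, 0.44 to 0.66 kg. This point is on its axis, half-way up (30 mm above its underside); z up. It stands either on the scale's pan or on the blue board.
- case: Fixed flat wooden weight case, 136 mm (x) by 262 mm (y), 10 mm thick, origin under its centre, z up. On it stand three equal bays (shallow light-wood trays) side by side, 83 mm apart along y, each with its label in front (-x). Which bay is which changes.
- bay_round (a point): Centre of the floor of the round weight's bay, 14 mm above the worktop; z up, -x towards its label. Inside 56 mm (x) by 74 mm (y), rims 8 mm high above the floor. Label: flat white plate centred 62 mm to -x, with a black full-size footprint: a 30 mm disc.
- bay_square (a point): Centre of the floor of the square weight's bay, 14 mm above the worktop; z up, -x towards its label. Inside 56 mm (x) by 74 mm (y), rims 8 mm high above the floor. Label: flat white plate centred 62 mm to -x, with a black full-size footprint: a 46 mm square.
- bay_bar (a point): Centre of the floor of the bar weight's bay, 14 mm above the worktop; z up, -x towards its label. Inside 56 mm (x) by 74 mm (y), rims 8 mm high above the floor. Label: flat white plate centred 62 mm to -x, with a black full-size footprint: an oblong 26 mm along x and 64 mm along y (the bar fits only this way, along the bay's y).
- pan (a point): Centre of the top of the scale's flat black pan, 168 mm (x) by 172 mm (y), 30 mm above the worktop. The scale is fixed; -x points to its console, a strip 24 mm high and 64 mm deep with a display and the key.
- key_top (a point): The scale's key is a white round cap 30 mm across that stands 20 mm above the console and goes straight down in two steps. This point is the centre of the cap's top face, 44 mm above the worktop when up, and moves with it.
- key_first (a joint): The scale's key is a white round cap 30 mm across that stands 20 mm above the console and goes straight down in two steps. First step: 0 up, 0.005 m at the halfway stop; springs back; needs 1 N to start and 3 N at the halfway stop.
- key_second (a joint): The scale's key is a white round cap 30 mm across that stands 20 mm above the console and goes straight down in two steps. Second step, beyond the halfway stop: 0 until more than 7 N is pressed, 0.005 m when fully down (about 11 N; the whole stroke is 10 mm); springs back.
- tub_mid (a point): Lidded food tub, 98 by 138 mm, 64 mm tall, a bystander beyond the case: leave it alone. Point at its centre, 32 mm up.
- shaker_mid (a point): Glass shaker with a steel cap, 48 mm across, 100 mm tall, a bystander to the left of the scale: leave it alone. Point on its axis, 50 mm up.
- spatula_grip (a point): Spatula lying on the worktop beyond the scale, a bystander: leave it alone. Point on its handle.

How it is judged (in metres and radians):
On the way, in this order (a step that is already met when the one before it is completed fails the run):
1. the weight from the pan stands flat in its own bay, released, and the pan is empty (((x of round_weight in the frame of bay_round between -0.018 and 0.018 m and y of round_weight in the frame of bay_round between -0.028 and 0.028 m and z of round_weight in the frame of bay_round between 0.026 and 0.033 m and angle between round_weight's own z axis and vertical below 0.07 rad and linear speed of round below 0.02 m/s and contact force between the fingers and round below 0.1 N and distance of each of square_weight, bar_weight from where it was at the start of the episode below 0.02 m and angle between each of square_weight, bar_weight's own z axis and vertical below 0.1 rad) or (x of square_weight in the frame of bay_square between -0.018 and 0.018 m and y of square_weight in the frame of bay_square between -0.028 and 0.028 m and z of square_weight in the frame of bay_square between 0.026 and 0.033 m and angle between square_weight's own z axis and vertical below 0.07 rad and linear speed of square below 0.02 m/s and contact force between the fingers and square below 0.1 N and distance of each of round_weight, bar_weight from where it was at the start of the episode below 0.02 m and angle between each of round_weight, bar_weight's own z axis and vertical below 0.1 rad) or (x of bar_weight in the frame of bay_bar between -0.018 and 0.018 m and y of bar_weight in the frame of bay_bar between -0.028 and 0.028 m and z of bar_weight in the frame of bay_bar between 0.026 and 0.033 m and angle between bar_weight's own z axis and vertical below 0.07 rad and linear speed of bar below 0.02 m/s and contact force between the fingers and bar below 0.1 N and distance of each of round_weight, square_weight from where it was at the start of the episode below 0.02 m and angle between each of round_weight, square_weight's own z axis and vertical below 0.1 rad)) and horizontal distance between each of round_weight, square_weight, bar_weight and pan above 0.11 m), for 0.2 s.
2. the key is held at its halfway stop (first step over 3.5 mm, second under 1.5 mm) for 0.4 s (value of joint key_first above 0.0035 m and value of joint key_second below 0.0015 m), for 0.4 s.
3. the key is pressed fully down (second step over 3.8 mm) (value of joint key_second above 0.0038 m), for 0.05 s.
At the end, for the whole second after the job is handed in: The weight from the pan stands upright (within 4 degrees), flat on the floor (within 3 mm) of the bay whose label shows its outline, released and at rest; the other two stand upright within 20 mm of their start; the pan is empty; the key is back up (each step within 1.5 mm) (all of step 1 and value of joint each of key_first, key_second below 0.0015 m); the robot touches nothing.
It fails at once if the weight is dropped or slammed into its bay (over 0.4 m/s within 45 mm of its seat) ((linear speed of round above 0.4 m/s and horizontal distance between round_weight and bay_round below 0.03 m and z of round_weight in the frame of bay_round below 0.075 m) or (linear speed of square above 0.4 m/s and horizontal distance between square_weight and bay_square below 0.03 m and z of square_weight in the frame of bay_square below 0.075 m) or (linear speed of bar above 0.4 m/s and horizontal distance between bar_weight and bay_bar below 0.03 m and z of bar_weight in the frame of bay_bar below 0.075 m)).
It fails at once if the key is pressed past its halfway stop (second step over 2 mm) with a weight on the pan (value of joint key_second above 0.002 m and horizontal distance between any of round_weight, square_weight, bar_weight and pan below 0.09 m).
It fails at once if the tub, the shaker or the spatula is moved by more than 20 mm (distance of any of tub_mid, shaker_mid, spatula_grip from where it was at the start of the episode above 0.02 m).
It also fails if it takes over 51 s, if anything falls off the work surface, if the arm or the gripper's body presses on something with over 40 N, if the wrist force passes 120 N, or if a joint passes its speed limit or range.

## Working session

There is one attempt and no reset: what is moved stays moved. The work goes in short steps, Python scripts to look and compute and a tool call to move; the robot and the scene stay as the last step left them, time stands still between calls to the robot, and variables do not carry over. Pictures are saved under pics/ and viewed, at most 12 in all, crops included, and the job is handed in when it is done.

Besides the shell and the picture viewer there is one more tool, called after "Request:" in YAML: its name, and indented under it one key for each argument. apply_moves: Moves the arm, as the interface text tells. Its arguments: {"type":"object","properties":{"series":{"type":"array","items":{"type":"number"}},"newtons":{"type":"number"}},"required":["series"]}

```bash
mkdir -p pics; ls; cat > h.py <<'E'
from workcell import *
import numpy as np, cv2
from scipy.spatial.transform import Rotation as R
def cam(n):
    c=capture(n); c['K']=np.array(c['intrinsics']); c['t']=np.array(c['xyz'],float)
    a=np.array(c['attitude'],float)
    c['R']=a if a.shape==(3,3) else R.from_euler('xyz',a).as_matrix()
    return c
def ray(c,u,v,z):
    d=c['R']@np.linalg.inv(c['K'])@np.array([u,v,1.]); return c['t']+d*(z-c['t'][2])/d[2]
def proj(c,p):
    q=c['K']@(c['R'].T@(np.array(p,float)-c['t'])); return q[:2]/q[2]
E
python3 - <<'E'
from h import *
for n in ('top','side'):
    c=cam(n); print(n,c['K'],c['xyz'],c['attitude']); cv2.imwrite(f'pics/{n}.png',cv2.cvtColor(c['img'],cv2.COLOR_RGB2BGR)); 
a=[cv2.imread(f'pics/{n}.png') for n in ('top','side')]
for n,i in zip(('top','side'),a): cv2.imwrite(f'pics/{n}2.png',cv2.resize(i,(800,600)))
print(get_state())
E
```

```text
pics
top [[439.89631107   0.         258.42925955]
 [  0.         439.89631107 191.46942604]
 [  0.           0.           1.        ]] [ 378.54273636   92.59296056 1494.85932138] [-2.97758831  0.00355134 -1.56187271]
side [[415.11354805   0.         259.43208615]
 [  0.         415.11354805 194.53950973]
 [  0.           0.           1.        ]] [278.04809619 905.14549427 577.07007489] [-2.09810186  0.01880545 -2.75705731]
{'time_s': 0.1, 'joint_pos': array([ 1.06618943,  0.62921307,  0.03842308,  1.51827559, -0.02700031,
        0.9962841 , -0.02004923]), 'dq': array([ 0.00020766, -0.00301405, -0.00026422, -0.00400558, -0.00013874,
        0.00137924, -0.00050517]), 'effort': array([ 3.53224052e-03, -5.64540625e+01,  1.23120904e+00, -1.93975925e+01,
        1.14912365e-02,  5.44218507e-03, -3.49596235e-05]), 'tool_pos': array([ 275.96239973, -587.89747566,  230.50449764]), 'orientation': array([-3.13992961e+00,  1.65495335e-06,  4.38774871e-01]), 'contact_force': array([ 0.75452897, -0.05521927,  0.28666806]), 'wrist_torque': array([-0.00433744, -0.02119767,  0.02944775]), 'gripper_force': 0.0, 'opening': 0.9982636579365952}
```

View pics/top2.png

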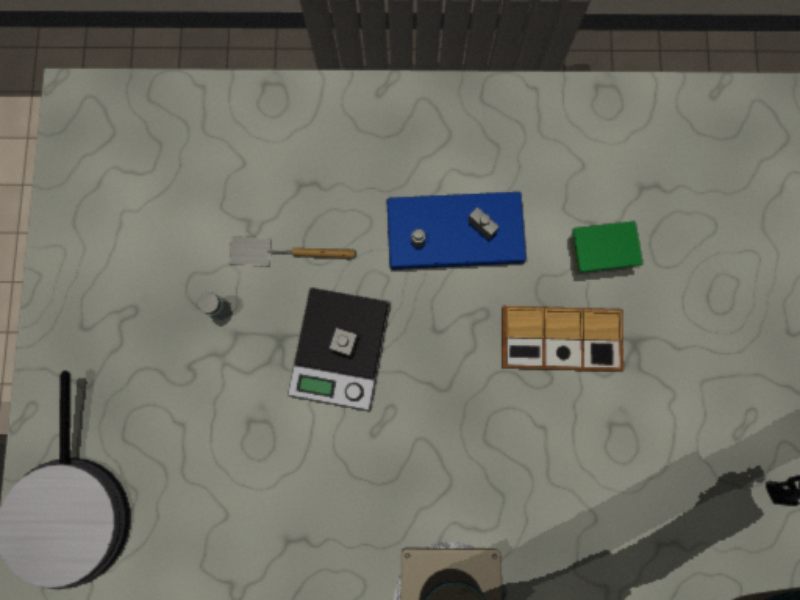

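View pics/side2.png

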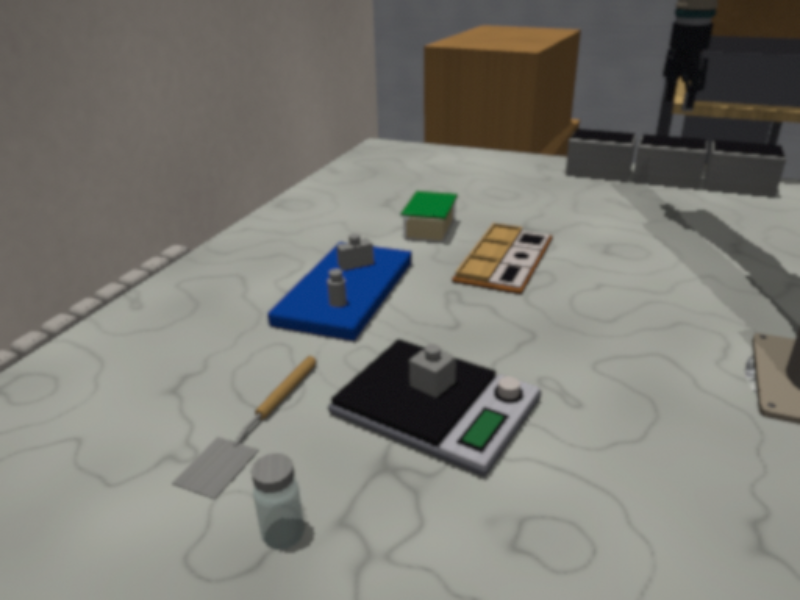

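The top view shows the square weight on the pan at about (342,341) and the key at (354,391). The labels are bar, round and square at x = 524, 563 and 602, y = 354, so the square bay is the right-hand one. The tub, shaker and spatula are clear of these.

```bash
python3 - <<'E'
from h import *
c=cam('top'); s=cam('side'); im=c['img']; hsv=cv2.cvtColor(im,cv2.COLOR_RGB2HSV); g=cv2.cvtColor(im,cv2.COLOR_RGB2GRAY)
def blobs(m,x0,y0,x1,y1,amin,z,name):
    q=np.zeros_like(m); q[y0:y1,x0:x1]=m[y0:y1,x0:x1]
    cs,_=cv2.findContours(q,cv2.RETR_EXTERNAL,cv2.CHAIN_APPROX_NONE); out=[]
    for k in cs:
        if cv2.contourArea(k)<amin: continue
        P=np.array([ray(c,u,v,z)[:2] for u,v in k[:,0]]).astype(np.float32)
        r=cv2.minAreaRect(P); M=cv2.moments(k); o=ray(c,M['m10']/M['m00'],M['m01']/M['m00'],z)
        print(name,'rect c',np.round(r[0],1),'size',np.round(r[1],1),'ang',round(r[2],2),'centroid',np.round(o[:2],1), 'px',round(M['m10']/M['m00'],1),round(M['m01']/M['m00'],1)); out.append(o)
u8=lambda b:(b*255).astype(np.uint8)
blobs(u8(g<70),322,214,398,236,30,13,'label')
blobs(u8((hsv[...,0]<22)&(hsv[...,1]>100)),315,190,405,242,200,18,'case')
blobs(u8((hsv[...,2]<70)),180,180,260,242,300,30,'pan')
blobs(u8((g>80)),196,200,240,232,50,74,'weight@74')
blobs(u8((g>215)),215,240,236,260,20,44,'key')
print(g[240:262,214:240]); print(g[206:232,206:232])
# side
cv2.imwrite('pics/crop.png',cv2.cvtColor(np.vstack([cv2.resize(im[185:270,180:270],(540,510),interpolation=cv2.INTER_CUBIC)]),cv2.COLOR_RGB2BGR))
si=s['img'][210:290,200:360]; cv2.imwrite('pics/crops.png',cv2.cvtColor(cv2.resize(si,(800,400),interpolation=cv2.INTER_CUBIC),cv2.COLOR_RGB2BGR))
E
```

```text
label rect c [ 511.3 -244. ] size [25.7 24.3] ang 44.41 centroid [ 511.1 -243.1] px 360.0 225.3
label rect c [ 513.  -159.1] size [23.6 61.1] ang 0.49 centroid [ 511.6 -158.8] px 334.9 224.9
label rect c [ 508.4 -325.5] size [43.8 44.4] ang 87.97 centroid [ 509.2 -326.6] px 384.8 226.1
case rect c [ 541.5 -241.2] size [259.9 134.1] ang 88.84 centroid [ 540.7 -240.7] px 359.3 216.4
pan rect c [547.1 231.2] size [179.2 170.9] ang 80.08 centroid [546.3 231.5] px 219.0 213.1
weight@74 rect c [525.1 226.9] size [43.3 44.1] ang 72.75 centroid [525.3 226.9] px 219.0 218.0
[[168 164 162 160 161 159 150 132 110  93  94  63  54  41  32  31  32  33
   36  39  36  35  34  35  34  25]
 [168 167 167 167 165 167 165 161 161 160 157 157 140 105  98  90  90  73
   49  36  28  31  26  34  33  34]
 [163 168 166 163 167 168 167 165 166 166 168 164 162 163 159 159 159 148
  129 105  90  92  62  54  47  61]
 [127 160 166 166 169 166 166 168 167 166 165 167 163 162 166 166 167 166
  165 160 160 158 151 139 110  67]
 [ 71 139 164 164 167 167 167 166 167 160 160 154 132 134 155 158 167 165
  167 168 166 168 
[... 4005 characters left out ...]
34 140 135
   72  31  12  29  32  36  34  33]
 [ 34  35  34  34  35  33  30  27  16  15   7  16  25  42  50  75 117 128
   48  21  14  30  29  34  37  38]
 [ 36  32  34  37  36  35  33  35  33  31  16  12  13  10  14  25  42  48
   27  14  16  30  35  37  35  36]
 [ 32  37  34  34  35  33  36  37  36  36  32  35  29  18  10  11  15   9
   13  16  34  40  37  35  35  37]
 [ 31  34  34  33  35  34  34  34  34  35  34  34  36  34  30  32  31  15
   15  21  34  36  35  35  39  33]
 [ 33  34  33  33  33  34  36  36  36  35  37  34  37  36  37  37  34  34
   33  33  35  37  37  36  34  36]
 [ 32  33  35  33  35  34  34  32  33  33  32  32  35  34  34  36  38  39
   35  37  36  37  39  33  38  39]]
```

View pics/crop.png

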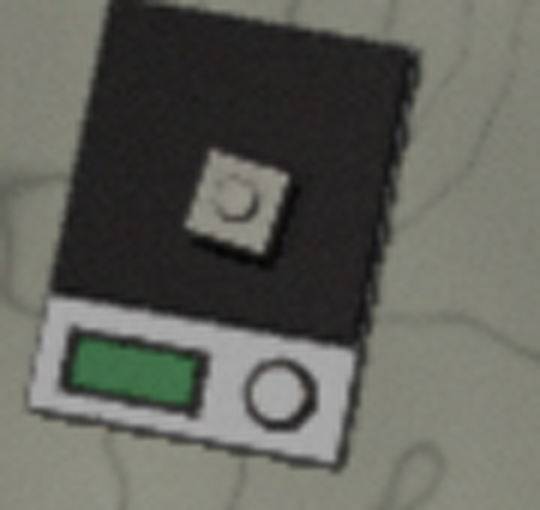

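View pics/crops.png

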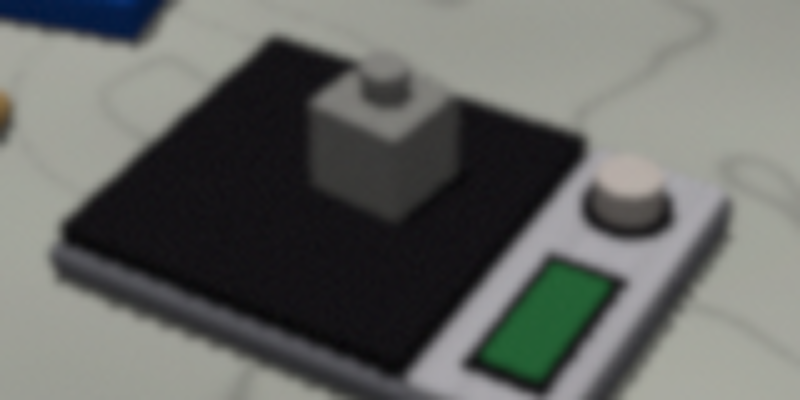

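The crops confirm the square weight: knob at (237,199) in the top crop, sides turned about -17°. The key cap is at about (279,393). Next I'll work out the key, the knob check and the first shifts.

```bash
cat >> h.py <<'E'
def shift(p,yaw_deg,frm=None,fy=None):
    s=get_state(); p0=np.array(s['tool_pos'] if frm is None else frm,float); R0=R.from_euler('xyz',s['orientation'] if fy is None else [np.pi,0,np.radians(fy)])
    R1=R.from_euler('xyz',[np.pi,0,np.radians(yaw_deg)])
    return np.round(R0.inv().apply(np.array(p)-p0),1),np.round((R0.inv()*R1).as_rotvec(),4)
E
python3 - <<'E'
from h import *
c=cam('top'); s=cam('side')
g=cv2.cvtColor(c['img'],cv2.COLOR_RGB2GRAY)
m=(g[246:256,221:231]>135).astype(np.uint8); n,_,st,ce=cv2.connectedComponentsWithStats(m,connectivity=4)
for a,b in zip(st[1:],ce[1:]): print('key',a,b+[221,246],ray(c,*(b+[221,246]),44))
print('knob',ray(c,219.3,217.9,90))
for n,p in (('weight',[525.2,227,90]),('bay',[571.5,-327,14]),):
    print(n,proj(c,p),proj(s,p)*800/512)
print(shift([480,-250,231.3],49,[276.18,-588.42,231.31],25.15))
print(shift([525,227,200],73,[480,-250,231.3],49))
E
```

```text
key [0 0 1 1 1] [221. 246.] [436.45874826 220.91805786  44.        ]
key [ 1  1  8  8 52] [225.71153846 250.28846154] [422.66150247 205.18191879  44.        ]
key [0 9 1 1 1] [221. 255.] [407.26854876 220.25184971  44.        ]
knob [524.04453258 224.34346944  90.        ]
weight [218.48041378 217.53392176] [431.0953441  346.88396928]
bay [384.3286321  207.66389008] [500.84707965 234.17596347]
(array([ 328.3, -219.7,    0. ]), array([ 0.    ,  0.    , -0.4163]))
(array([ 389.5, -279. ,   31.3]), array([ 0.    ,  0.    , -0.4189]))
```

Request:
apply_moves:
  series: [36, -24, 0, 0, 0, -0.046, -1, 72, -48, 0, 0, 0, -0.092, -1, 108, -72, 0, 0, 0, -0.138, -1, 144, -96, 0, 0, 0, -0.184, -1, 180, -120, 0, 0, 0, -0.23, -1, 216, -145, 0, 0, 0, -0.276, -1, 252, -169, 0, 0, 0, -0.322, -1, 288, -193, 0, 0, 0, -0.368, -1, 328, -220, 0, 0, 0, -0.416, -1, 328, -220, 0, 0, 0, -0.416, -1]
  newtons: 80

```text
time_s: 1.3
tool_pos: [484.1, -241.9, 231.6]
orientation: [-3.141, -0.006, 0.867]
contact_force: [-0.5, -0.1, 0.2]
opening: 1.001
gripper_force: 0.0
```

Request:
apply_moves:
  series: [39, -28, 3, 0, 0, -0.042, -1, 78, -56, 6, 0, 0, -0.084, -1, 117, -84, 9, 0, 0, -0.126, -1, 156, -112, 12, 0, 0, -0.168, -1, 195, -140, 15, 0, 0, -0.21, -1, 234, -168, 18, 0, 0, -0.252, -1, 273, -196, 21, 0, 0, -0.294, -1, 312, -224, 24, 0, 0, -0.336, -1, 351, -252, 27, 0, 0, -0.378, -1, 389.5, -279, 31, 0, 0, -0.4189, -1]

```text
time_s: 2.3
tool_pos: [525.0, 229.0, 200.4]
orientation: [3.141, -0.0, 1.275]
contact_force: [0.3, -1.3, 0.2]
opening: 1.001
gripper_force: 0.0
```

```bash
python3 - <<'E'
from h import *
s=get_state(); print(s['time_s'],s['tool_pos'],np.degrees(s['orientation']),s['joint_pos'],s['opening'])
print(shift([525,226,46],72.75))
E
```

```text
2.3 [524.964035   228.95176996 200.43028713] [ 1.79967077e+02 -1.63493372e-02  7.30713570e+01] [-0.31379881  0.56004118 -0.22443447  1.76851409  0.16115352  0.83029401
 -0.90947332] 1.0013274157590235
(array([ -2.9,   0.8, 154.4]), array([ 0.0006, -0.0003,  0.0056]))
```

Request:
apply_moves:
  series: [-2, 0.5, 30, 0, 0, 0.005, -1, -2, 0.5, 60, 0, 0, 0.005, -1, -2, 0.5, 90, 0, 0, 0.005, -1, -2, 0.5, 115, 0, 0, 0.005, -1, -2, 0.5, 135, 0, 0, 0.005, -1, -2, 0.5, 148, 0, 0, 0.005, -1, -2, 0.5, 154, 0, 0, 0.005, -1, -2, 0.5, 154, 0, 0, 0.005, -1, -2, 0.5, 154, 0, 0, 0.005, -1, -2, 0.5, 154, 0, 0, 0.005, -1]

```text
time_s: 3.3
tool_pos: [525.5, 225.3, 47.3]
orientation: [3.14, -0.001, 1.269]
contact_force: [0.2, -0.2, -0.2]
opening: 0.998
gripper_force: 0.0
```

```bash
python3 - <<'E'
from h import *
s=get_state(); print(s['time_s'],s['tool_pos'],np.degrees(s['orientation']),s['contact_force'])
c=cam('side'); cv2.imwrite('pics/g1.png',cv2.cvtColor(cv2.resize(c['img'][170:300,190:370],(792,572)),cv2.COLOR_RGB2BGR))
E
```

```text
3.3 [525.46376237 225.32345069  47.34821303] [ 1.79917094e+02 -7.57777941e-02  7.26821991e+01] [ 0.17275346 -0.16019698 -0.19310283]
```

View pics/g1.png

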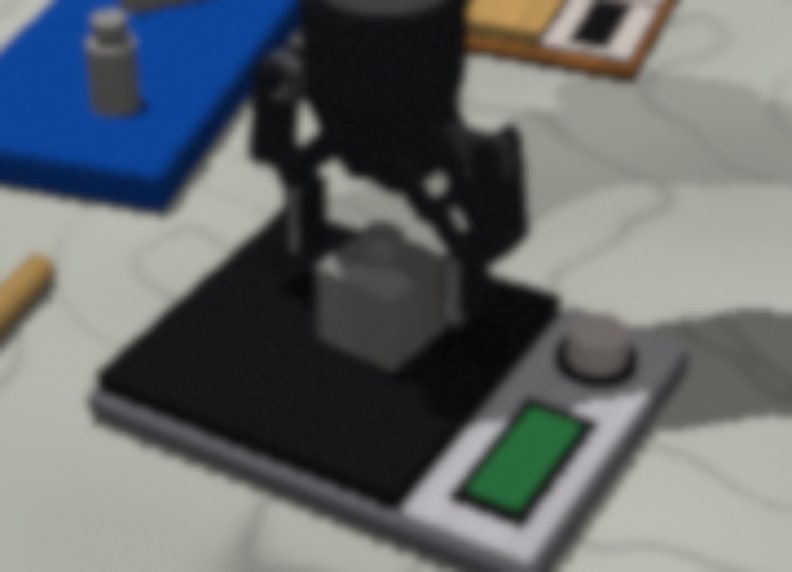

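The fingers straddle the weight, one at (310,225) and one at (465,280), with the weight between them. Closing.

Request:
apply_moves:
  series: [0, 0, 0, 0, 0, 0, 1, 0, 0, 0, 0, 0, 0, 1, 0, 0, 0, 0, 0, 0, 1, 0, 0, 0, 0, 0, 0, 1, 0, 0, 0, 0, 0, 0, 1, 0, 0, 0, 0, 0, 0, 1, 0, 0, 0, 0, 0, 0, 1, 0, 0, 0, 0, 0, 0, 1, 0, 0, -3, 0, 0, 0, 1, 0, 0, -6, 0, 0, 0, 1]
  newtons: 90

```text
time_s: 4.35
tool_pos: [523.9, 224.5, 51.7]
orientation: [-3.14, 0.001, 1.269]
contact_force: [0.0, -0.8, -5.2]
opening: 0.515
gripper_force: 92.8
```

Request:
apply_moves:
  series: [0, 0, -10, 0, 0, 0, 1, 0, 0, -25, 0, 0, 0, 1, 0, 0, -40, 0, 0, 0, 1, 0, 0, -55, 0, 0, 0, 1, 0, 0, -70, 0, 0, 0, 1, 0, 0, -85, 0, 0, 0, 1, 0, 0, -100, 0, 0, 0, 1, 0, 0, -110, 0, 0, 0, 1, 0, 0, -110, 0, 0, 0, 1, 0, 0, -110, 0, 0, 0, 1]

```text
time_s: 5.35
tool_pos: [524.4, 224.8, 162.1]
orientation: [-3.141, 0.0, 1.269]
contact_force: [0.2, 0.4, -5.1]
opening: 0.522
gripper_force: 92.7
```

```bash
python3 - <<'E'
from h import *
s=get_state(); print(s['time_s'],s['tool_pos'],np.degrees(s['orientation']),s['contact_force'],s['opening'],s['gripper_force'],s['wrist_torque'])
print(shift([571.5,-327,s['tool_pos'][2]],89),)
print(shift([540,-50,s['tool_pos'][2]],81),)
c=cam('side'); cv2.imwrite('pics/g2.png',cv2.cvtColor(cv2.resize(c['img'][130:300,190:370],(600,566)),cv2.COLOR_RGB2BGR))
E
```

```text
5.35 [524.42753424 224.7745144  162.11620422] [-1.79983506e+02  2.22590454e-02  7.26859407e+01] [ 0.24353382  0.44620077 -5.12303169] 0.5222007365860293 92.70795106887817 [-0.05090175  0.02011602  0.02852454]
(array([-5.128e+02,  2.092e+02,  1.000e-01]), array([-0.0003,  0.0003, -0.2847]))
(array([-2.577e+02,  9.660e+01,  1.000e-01]), array([-0.0003,  0.0004, -0.1451]))
```

View pics/g2.png

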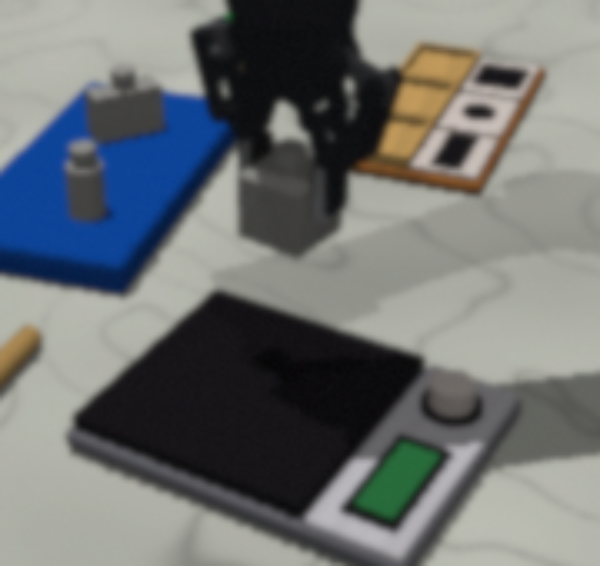

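Lifted and level, with the weight at (285,200) in the fingers. Carrying it to the square bay.

Request:
apply_moves:
  series: [-15, 6, 0, 0, 0, -0.01, 1, -45, 18, 0, 0, 0, -0.03, 1, -80, 32, 0, 0, 0, -0.05, 1, -115, 47, 0, 0, 0, -0.07, 1, -150, 61, 0, 0, 0, -0.09, 1, -185, 75, 0, 0, 0, -0.11, 1, -220, 89, 0, 0, 0, -0.13, 1, -255, 104, 0, 0, 0, -0.15, 1, -290, 118, 0, 0, 0, -0.17, 1, -325, 132, 0, 0, 0, -0.19, 1]

```text
time_s: 6.4
tool_pos: [553.4, -126.1, 161.3]
orientation: [-3.14, -0.0, 1.459]
contact_force: [1.1, -0.6, -5.7]
opening: 0.52
gripper_force: 92.7
```

```bash
python3 - <<'E'
from h import *
s=get_state(); print(s['tool_pos'],np.degrees(s['orientation']))
R0=R.from_euler('xyz',[np.pi,0,np.radians(72.69)]); cmd=np.array([524.4,224.8,162])+R0.apply([-325,132,0]); y=72.69+np.degrees(.19); print(cmd,y)
print(shift([571.5,-327,162],89,cmd,y))
E
```

```text
[ 553.35650145 -126.07154147  161.34562498] [-1.79898960e+02 -1.27619949e-02  8.36212573e+01]
[ 553.7205829  -124.75586595  162.        ] 83.57619810748564
(array([-199. ,   40.3,    0. ]), array([ 0.    ,  0.    , -0.0947]))
```

Request:
apply_moves:
  series: [-35, 7, 0, 0, 0, -0.018, 1, -70, 14, 0, 0, 0, -0.035, 1, -105, 21, 5, 0, 0, -0.05, 1, -138, 28, 12, 0, 0, -0.066, 1, -165, 33, 20, 0, 0, -0.08, 1, -185, 38, 30, 0, 0, -0.09, 1, -196, 40, 38, 0, 0, -0.0947, 1, -199, 40, 45, 0, 0, -0.0947, 1, -199, 40, 50, 0, 0, -0.0947, 1, -199, 40, 50, 0, 0, -0.0947, 1]

```text
time_s: 7.4
tool_pos: [571.2, -324.4, 111.3]
orientation: [-3.14, -0.002, 1.555]
contact_force: [0.7, 1.0, -5.9]
opening: 0.518
gripper_force: 92.7
```

```bash
python3 - <<'E'
from h import *
s=get_state(); print(s['tool_pos'],np.degrees(s['orientation']),s['contact_force'])
ims=[]
for n,(r0,r1,c0,c1) in (('top',(170,245,320,420)),('side',(90,190,270,370))):
    c=cam(n); ims.append(cv2.resize(c['img'][r0:r1,c0:c1],(400,int(400*(r1-r0)/(c1-c0))),interpolation=cv2.INTER_CUBIC))
ims[0]=cv2.copyMakeBorder(ims[0],0,100,0,0,0)
cv2.imwrite('pics/g3.png',cv2.cvtColor(np.hstack(ims),cv2.COLOR_RGB2BGR))
E
```

```text
[ 571.19325069 -324.3794742   111.30227715] [-1.79895938e+02 -1.33883990e-01  8.91144200e+01] [ 0.65300802  1.02992845 -5.85953947]
```

View pics/g3.png

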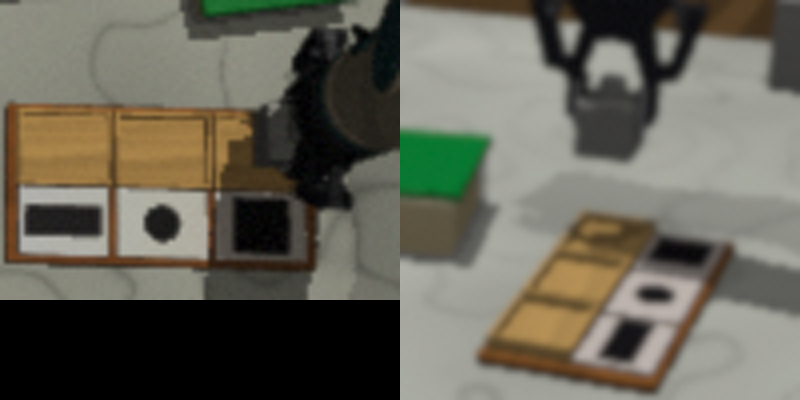

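The top half of the picture shows the weight at about (275,135), over the right-hand (square) bay and square to it. The side half at (605,130) shows it level. Lowering.

Request:
apply_moves:
  series: [-2, 0, 10, 0, 0, 0, 1, -2, 0, 22, 0, 0, 0, 1, -2, 0, 34, 0, 0, 0, 1, -2, 0, 46, 0, 0, 0, 1, -2, 0, 56, 0, 0, 0, 1, -2, 0, 64, 0, 0, 0, 1, -2, 0, 70, 0, 0, 0, 1, -2, 0, 74, 0, 0, 0, 1, -2, 0, 76, 0, 0, 0, 1, -2, 0, 76, 0, 0, 0, 1]

```text
time_s: 8.5
tool_pos: [571.6, -328.8, 36.3]
orientation: [3.141, 0.0, 1.553]
contact_force: [-0.5, 0.5, -6.3]
opening: 0.52
gripper_force: 92.8
```

```bash
python3 - <<'E'
from h import *
s=get_state(); print(s['tool_pos'],np.degrees(s['orientation']),s['contact_force'],s['wrist_torque'])
c=cam('side'); cv2.imwrite('pics/g4.png',cv2.cvtColor(cv2.resize(c['img'][120:190,280:380],(800,560),interpolation=cv2.INTER_CUBIC),cv2.COLOR_RGB2BGR))
E
```

```text
[ 571.57477327 -328.79237657   36.31596356] [1.79991816e+02 5.77964543e-04 8.90014805e+01] [-0.51896153  0.50077491 -6.29019192] [-0.0044952  -0.03536145 -0.04006456]
```

View pics/g4.png

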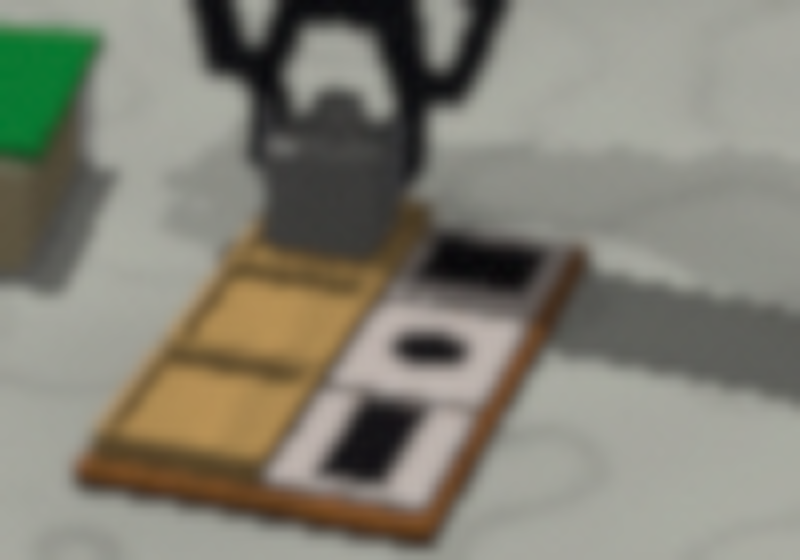

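The weight hangs in the square bay at about (330,200), its bottom edge just inside the rims and no contact force yet. Lowering the last few mm.

Request:
apply_moves:
  series: [0, 0, 1, 0, 0, 0, 1, 0, 0, 2, 0, 0, 0, 1, 0, 0, 3, 0, 0, 0, 1, 0, 0, 4, 0, 0, 0, 1, 0, 0, 4.5, 0, 0, 0, 1, 0, 0, 5, 0, 0, 0, 1, 0, 0, 5, 0, 0, 0, 1, 0, 0, 5, 0, 0, 0, 1, 0, 0, 5, 0, 0, 0, 1, 0, 0, 5, 0, 0, 0, 1]

```text
time_s: 9.55
tool_pos: [571.5, -328.8, 31.4]
orientation: [3.141, 0.0, 1.553]
contact_force: [-0.8, 0.7, -4.7]
opening: 0.523
gripper_force: 92.8
```

Request:
apply_moves:
  series: [0, 0, 0.3, 0, 0, 0, 1, 0, 0, 0.6, 0, 0, 0, 1, 0, 0, 0.9, 0, 0, 0, 1, 0, 0, 1.2, 0, 0, 0, 1, 0, 0, 1.2, 0, 0, 0, 1, 0, 0, 1.2, 0, 0, 0, 1, 0, 0, 1.2, 0, 0, 0, 1, 0, 0, 1.2, 0, 0, 0, 1, 0, 0, 1.2, 0, 0, 0, 1, 0, 0, 1.2, 0, 0, 0, 1]

```text
time_s: 10.55
tool_pos: [571.6, -328.8, 31.0]
orientation: [3.141, 0.0, 1.553]
contact_force: [-3.0, 1.5, 4.8]
opening: 0.517
gripper_force: 94.0
```

Contact came at TCP 31, which fits the bay floor (the rims would have stopped it about 8 mm higher). Releasing, then rising.

Request:
apply_moves:
  series: [0, 0, -0.5, 0, 0, 0, 0.1, 0, 0, -0.5, 0, 0, 0, 0, 0, 0, -0.5, 0, 0, 0, -0.2, 0, 0, -0.5, 0, 0, 0, -0.4, 0, 0, -0.5, 0, 0, 0, -0.7, 0, 0, -0.5, 0, 0, 0, -1, 0, 0, -0.5, 0, 0, 0, -1, 0, 0, -0.5, 0, 0, 0, -1, 0, 0, -0.5, 0, 0, 0, -1, 0, 0, -0.5, 0, 0, 0, -1]

```text
time_s: 11.55
tool_pos: [571.5, -328.8, 30.6]
orientation: [3.142, 0.0, 1.553]
contact_force: [0.0, 0.6, -0.0]
opening: 1.001
gripper_force: 0.0
```

Request:
apply_moves:
  series: [0, 0, -8, 0, 0, 0, -1, 0, 0, -20, 0, 0, 0, -1, 0, 0, -35, 0, 0, 0, -1, 0, 0, -55, 0, 0, 0, -1, 0, 0, -75, 0, 0, 0, -1, 0, 0, -95, 0, 0, 0, -1, 0, 0, -115, 0, 0, 0, -1, 0, 0, -130, 0, 0, 0, -1, 0, 0, -140, 0, 0, 0, -1, 0, 0, -140, 0, 0, 0, -1]

```text
time_s: 12.55
tool_pos: [572.4, -329.2, 172.6]
orientation: [3.139, 0.002, 1.553]
contact_force: [0.2, -0.8, -0.5]
opening: 1.001
gripper_force: 0.0
```

```bash
python3 - <<'E'
from h import *
s=get_state(); print(s['tool_pos'],np.degrees(s['orientation']),s['contact_force'],s['opening'])
c=cam('side'); cv2.imwrite('pics/g5.png',cv2.cvtColor(cv2.resize(c['img'][120:190,280:380],(800,560),interpolation=cv2.INTER_CUBIC),cv2.COLOR_RGB2BGR))
print((proj(c,[571.5,-327,58])-[280,120])*8,(proj(c,[571.5,-327,14])-[280,120])*8)
for k in ([422.5,205,180],):print(shift([500,-60,170],89),shift([422.5,205,130],89,[500,-60,170],89))
E
```

```text
[ 572.38837104 -329.23256447  172.6296632 ] [1.79834594e+02 8.61228111e-02 8.89933989e+01] [ 0.22719086 -0.80049867 -0.47731055] 1.0007462880860287
[330.35622138 138.9737536 ] [324.33704782 238.98093298]
(array([267.6, -76.4,   1. ]), array([ 0.0009,  0.0005, -0.    ])) (array([263.6, -82.1,  40. ]), array([0., 0., 0.]))
```

View pics/g5.png

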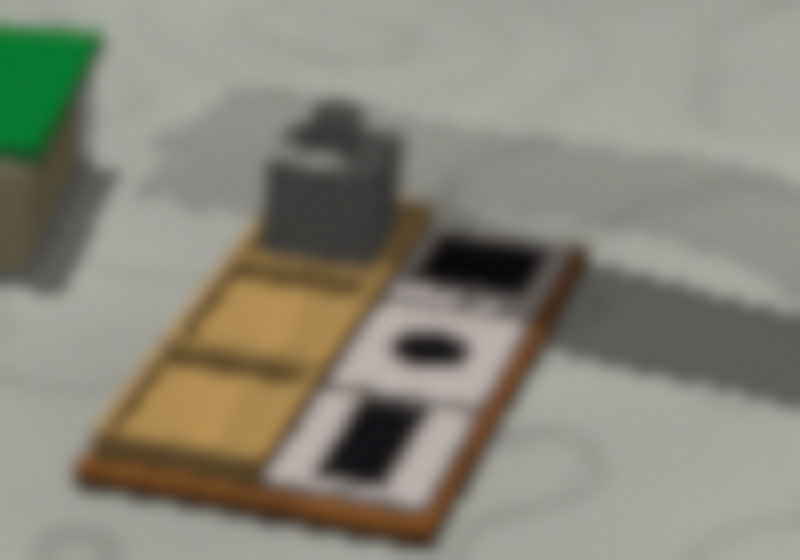

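The weight stands flat and centred in the square bay at (330,195), its bottom edge parallel to the rims. Moving to the key with the gripper closing; I'll refine the key position on the way.

Request:
apply_moves:
  series: [27, -8, 0, 0, 0, 0, 1, 54, -15, 0, 0, 0, 0, 1, 81, -23, 0, 0, 0, 0, 1, 108, -31, 0, 0, 0, 0, 1, 135, -39, 0, 0, 0, 0, 1, 162, -46, 0, 0, 0, 0, 1, 189, -54, 0, 0, 0, 0, 1, 216, -62, 0, 0, 0, 0, 1, 243, -70, 0, 0, 0, 0, 1, 268, -76, 0, 0, 0, 0, 1]
  newtons: 40

```text
time_s: 13.6
tool_pos: [498.8, -58.2, 169.7]
orientation: [-3.139, -0.0, 1.554]
contact_force: [-0.4, -0.1, 0.6]
opening: 0.003
gripper_force: 0.0
```

```bash
python3 - <<'E'
from h import *
s=get_state(); print(s['tool_pos'],s['opening'])
c=cam('side'); t=cam('top'); print(proj(c,[422.5,205,44]), ray(c,325.6,245.6,44))
g=cv2.cvtColor(t['img'],cv2.COLOR_RGB2GRAY)
m=(g[246:256,221:231]>135).astype(np.uint8); n,_,st,ce=cv2.connectedComponentsWithStats(m,connectivity=4)
for a,b in zip(st[1:],ce[1:]): print('key',a,ray(t,*(b+[221,246]),44))
print(shift([423,204,90],89))
E
```

```text
[498.76880292 -58.21584286 169.69014341] 0.002558038190544069
[325.27911271 244.19699981] [420.67307692 209.49315535  44.        ]
key [0 0 1 1 1] [436.45874826 220.91805786  44.        ]
key [ 1  0  9  9 54] [422.93889109 204.9103512   44.        ]
key [0 8 2 2 3] [408.35585958 219.18735623  44.        ]
(array([258.2, -78.4,  80.7]), array([-0.0025, -0.0023,  0.0061]))
```

Request:
apply_moves:
  series: [30, -9, 0, 0, 0, 0, 1, 60, -18, 0, 0, 0, 0, 1, 95, -29, 0, 0, 0, 0, 1, 130, -40, 10, 0, 0, 0, 1, 165, -50, 20, 0, 0, 0, 1, 200, -61, 35, 0, 0, 0, 1, 230, -70, 55, 0, 0, 0, 1, 250, -76, 70, 0, 0, 0, 1, 260, -79, 80, 0, 0, 0, 1, 260, -79, 80, 0, 0, 0, 1]

```text
time_s: 14.7
tool_pos: [424.3, 202.7, 88.9]
orientation: [-3.138, 0.001, 1.556]
contact_force: [-0.2, -0.3, -0.2]
opening: 0.001
gripper_force: 0.0
```

Request:
apply_moves:
  series: [0, 0, 8, 0, 0, 0, 1, 0, 0, 16, 0, 0, 0, 1, 0, 0, 24, 0, 0, 0, 1, 0, 0, 31, 0, 0, 0, 1, 0, 0, 36, 0, 0, 0, 1, 0, 0, 40, 0, 0, 0, 1, 0, 0, 42, 0, 0, 0, 1, 0, 0, 42, 0, 0, 0, 1, 0, 0, 42, 0, 0, 0, 1, 0, 0, 42, 0, 0, 0, 1]

```text
time_s: 15.7
tool_pos: [425.9, 201.9, 48.9]
orientation: [3.141, -0.0, 1.553]
contact_force: [-0.1, -0.1, -0.5]
opening: 0.001
gripper_force: 0.0
```

```bash
python3 - <<'E'
from h import *
s=get_state(); print(s['tool_pos'],np.degrees(s['orientation']),s['contact_force'])
c=cam('side'); cv2.imwrite('pics/k1.png',cv2.cvtColor(cv2.resize(c['img'][190:290,270:370],(600,600),interpolation=cv2.INTER_CUBIC),cv2.COLOR_RGB2BGR))
E
```

```text
[425.8901545  201.94810898  48.85516984] [ 1.79971526e+02 -1.53976854e-02  8.90024517e+01] [-0.07394132 -0.14276608 -0.54849551]
```

View pics/k1.png

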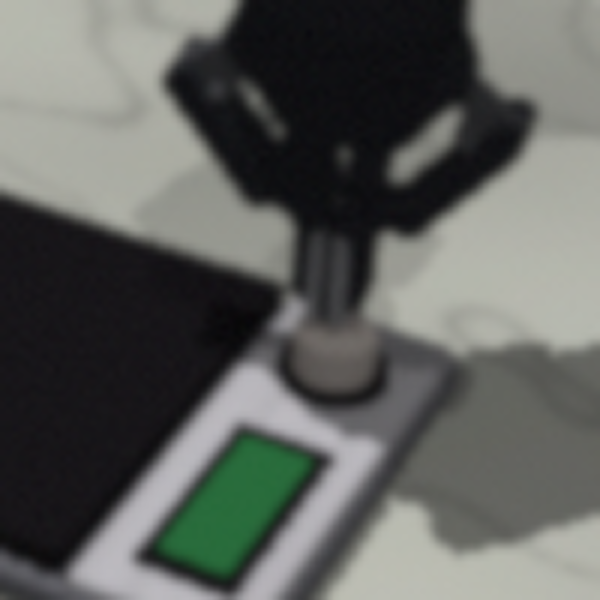

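The closed fingers are just above the cap (340,310 against a cap centre near 335,335), a few mm toward the far edge. I'll centre them and press in small steps.

Request:
apply_moves:
  series: [2, -2, 0, 0, 0, 0, 1, 4, -4, 0, 0, 0, 0, 1, 4, -4, 0, 0, 0, 0, 1, 4, -4, 2, 0, 0, 0, 1, 4, -4, 4, 0, 0, 0, 1, 4, -4, 5, 0, 0, 0, 1, 4, -4, 6, 0, 0, 0, 1, 4, -4, 6, 0, 0, 0, 1, 4, -4, 6, 0, 0, 0, 1, 4, -4, 6, 0, 0, 0, 1]

```text
time_s: 16.75
tool_pos: [421.8, 205.9, 42.7]
orientation: [3.142, 0.0, 1.553]
contact_force: [0.4, 0.4, 0.6]
opening: -0.002
gripper_force: 0.7
```

Request:
apply_moves:
  series: [0, 0, 1, 0, 0, 0, 1, 0, 0, 2, 0, 0, 0, 1, 0, 0, 3, 0, 0, 0, 1, 0, 0, 3.5, 0, 0, 0, 1, 0, 0, 3.8, 0, 0, 0, 1, 0, 0, 3.8, 0, 0, 0, 1, 0, 0, 3.8, 0, 0, 0, 1, 0, 0, 3.8, 0, 0, 0, 1, 0, 0, 3.8, 0, 0, 0, 1, 0, 0, 3.8, 0, 0, 0, 1]

```text
time_s: 17.75
tool_pos: [421.8, 205.9, 39.0]
orientation: [3.141, 0.0, 1.553]
contact_force: [-0.6, -1.2, 4.7]
opening: 0.003
gripper_force: 2.6
```

4.7 N at 39 mm puts the key at its halfway stop (between 3 and 7 N). Holding 1 s, then pressing fully and releasing.

Request:
apply_moves:
  series: [0, 0, 0, 0, 0, 0, 1, 0, 0, 0, 0, 0, 0, 1, 0, 0, 0, 0, 0, 0, 1, 0, 0, 0, 0, 0, 0, 1, 0, 0, 0, 0, 0, 0, 1, 0, 0, 0, 0, 0, 0, 1, 0, 0, 0, 0, 0, 0, 1, 0, 0, 0, 0, 0, 0, 1, 0, 0, 0, 0, 0, 0, 1, 0, 0, 0, 0, 0, 0, 1]

```text
time_s: 18.75
tool_pos: [421.8, 205.9, 39.0]
orientation: [3.141, 0.0, 1.553]
contact_force: [-0.1, -1.2, 6.0]
opening: -0.001
gripper_force: 2.6
```

Request:
apply_moves:
  series: [0, 0, 1.5, 0, 0, 0, 1, 0, 0, 3, 0, 0, 0, 1, 0, 0, 4.5, 0, 0, 0, 1, 0, 0, 5.5, 0, 0, 0, 1, 0, 0, 6, 0, 0, 0, 1, 0, 0, 6, 0, 0, 0, 1, 0, 0, 6, 0, 0, 0, 1, 0, 0, 6, 0, 0, 0, 1, 0, 0, 6, 0, 0, 0, 1, 0, 0, 6, 0, 0, 0, 1]

```text
time_s: 19.75
tool_pos: [421.8, 205.9, 33.8]
orientation: [3.141, 0.0, 1.553]
contact_force: [-2.9, -1.6, 15.2]
opening: 0.004
gripper_force: 7.4
```

15 N at 33.8 mm: the key is fully down. Releasing and rising clear.

Request:
apply_moves:
  series: [0, 0, -3, 0, 0, 0, 1, 0, 0, -7, 0, 0, 0, 1, 0, 0, -12, 0, 0, 0, 1, 0, 0, -20, 0, 0, 0, 1, 0, 0, -32, 0, 0, 0, 1, 0, 0, -48, 0, 0, 0, 1, 0, 0, -65, 0, 0, 0, 1, 0, 0, -80, 0, 0, 0, 1, 0, 0, -90, 0, 0, 0, 1, 0, 0, -90, 0, 0, 0, 1]

```text
time_s: 20.75
tool_pos: [422.6, 206.3, 124.0]
orientation: [3.139, -0.001, 1.553]
contact_force: [0.1, 0.5, -0.5]
opening: 0.003
gripper_force: 0.0
```

Request:
apply_moves:
  series: [0, 0, 0, 0, 0, 0, 1, 0, 0, 0, 0, 0, 0, 1, 0, 0, 0, 0, 0, 0, 1, 0, 0, 0, 0, 0, 0, 1, 0, 0, 0, 0, 0, 0, 1, 0, 0, 0, 0, 0, 0, 1, 0, 0, 0, 0, 0, 0, 1, 0, 0, 0, 0, 0, 0, 1, 0, 0, 0, 0, 0, 0, 1, 0, 0, 0, 0, 0, 0, 1]

```text
time_s: 21.75
tool_pos: [421.8, 205.9, 122.8]
orientation: [3.142, -0.0, 1.553]
contact_force: [-0.4, -0.5, -0.7]
opening: -0.0
gripper_force: 0.0
```

```bash
python3 - <<'E'
from h import *
c=cam('side'); cv2.imwrite('pics/f.png',cv2.cvtColor(cv2.resize(c['img'][110:310,150:400],(750,600),interpolation=cv2.INTER_CUBIC),cv2.COLOR_RGB2BGR))
E
```

```text
(no output)
```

View pics/f.png

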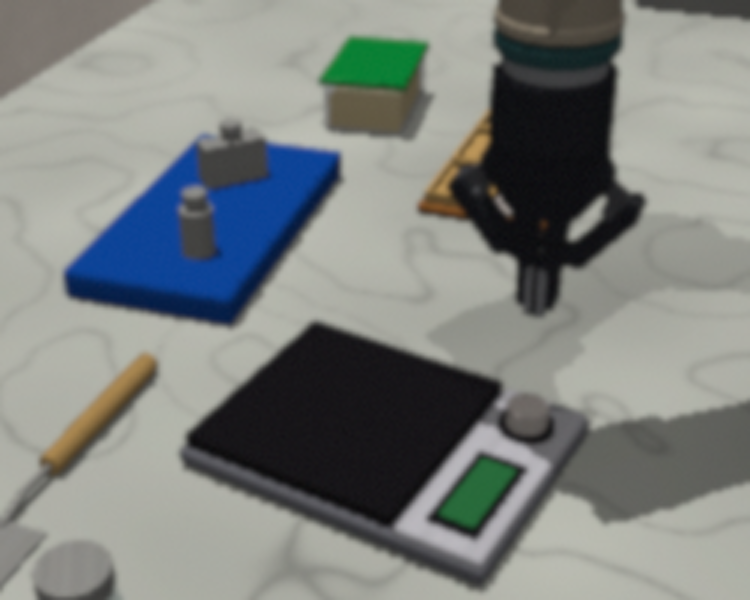

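The key is back up at (527,412), the pan is empty, both other weights stand on the board at (232,160) and (197,225), and the gripper touches nothing.

```bash
python3 -c "
from workcell import *
print(finish_job())"
```

```text
the job is handed in; nothing more can be done
None
```

The job is handed in, with no verdict returned: the square weight was set flat in its own bay and released, the other two weights were left on the board, and the key was held halfway for over a second, pressed fully down and released with the pan empty.

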